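# Short the terminal, flip the catch and hold the discharge lever

### The job

Make the radio's high-voltage supply safe: clip the sprung shorting clip onto the upright stud of the terminal block and let go, so that it holds the stud by itself in the pockets of its jaws. Then, without forcing the lever against its catch, flip the safety catch of the grey discharge box right over to its other side, pull the lever it guards as far as it goes towards the front of the box (the side with the meter), and finish while still holding it there with the gripper, because it springs back. Leave the drink can, the Morse key and the screwdriver where they are.

Things in the scene. Friction and masses are not known exactly. Their poses are not given: they have to be found in the camera images.
- clip_pivot (a point): Sprung shorting clip like a clothes peg: steel limbs, copper jaws, 24 mm tall, 100 g, lying with its hinge pin upright. Point: on the pin, half-way up. z up along the pin, +x to the jaws (40 mm long), -x to the tails. Axes are the +y limb's: the clip's middle line lies half of joint clip_jaw clockwise (from above) of this x. Each jaw has a pocket 26 mm ahead of the pin with a lip before and behind.
- clip_tails (a point): Where to squeeze the clip's tails across: 33 mm behind the pin, half-way up; axes as clip_pivot. Relaxed, the tails splay and are about 43 mm wide here, 47 mm at their ends, 46 mm behind the pin. Squeezing (7 to 12 N) opens the jaws; at the stop the tails are parallel, 18 mm wide overall, and the jaw tips 23 mm apart.
- clip_jaw (a joint): Opening of the clip (rad), the angle between its limbs: 0 closed and empty, 0.6 fully squeezed, about 0.19 when closed on the stud in its pockets. A spring closes it.
- stud_top (a point): Centre of the top of the upright round brass stud, 12 mm in diameter, in the middle of the black terminal block. The stud stands 45 mm above the block, its top 75 mm above the table. The clip goes on level, from any side, at any height from resting on the block to a little below the top. Axes: the block's, z up.
- terminal_block: Black terminal block, fixed, 80 mm along its x, 60 mm along its y, 30 mm tall. Origin at the centre of its underside, on the table.
- catch_tab (a point): Middle of the upright thumb tab at the end of the steel safety catch, a bar lying across in front of the lever. The tab is a plate 10 mm thick along the box's x (pinch it so from above) and 24 mm along y; at the start its top is 16 mm above this point, 160 mm above the table. Axes turn with the catch.
- catch_pivot (a point): Centre of the catch's hinge pin, 130 mm above the table, between two cheeks 25 mm apart outside, 141 mm tall. The pin lies along x. Axes are the discharge box's: x from its front (the side with the white meter, roughly facing the robot) to its back, y to the left, z up. The point catch_tab starts 118 mm to -y and 14 mm above this pin, and circles about it.
- catch (a joint): Angle of the catch (rad): 0 lying across in front of the lever, tab on the box's -y side; it flips up about its pin and over to +y; 1.57 upright, 3.0 lying right over. Moves easily and falls by its weight: back from below about 1.5, over to 3.0 from beyond about 1.8. While down it blocks the lever.
- lever_pivot (a point): Lever's hinge, over the middle of the discharge box, 98 mm above the table. The box is fixed grey steel, 150 mm along x, 170 mm along y, top 90 mm above the table. Hinge along y; axes are the box's, as for catch_pivot.
- lever_grip (a point): Middle of the black cross-handle on top of the lever: a round bar 20 mm in diameter, 36 mm long along the box's y, on a steel stem 12 mm in diameter, 100 mm from the lever's hinge. Best pinched from above front to back (20 mm), where nothing slips as the lever turns. Axes turn with the lever.
- lever (a joint): Angle of the lever (rad): 0 at rest, leaning 0.45 rad to the back (+x) of the box; grows as its handle is pulled to the front (-x); rubber stop at 1.0 (pulling past it gives a little). A spring returns it: about 3 N at the handle at rest, 9 N at the stop.
- can: Drink can, standing, 66 mm in diameter, 120 mm tall; leave alone. Origin at the centre of its underside.
- morse_key: Morse key on a brass plate 170 by 75 mm, 72 mm tall; leave alone. Origin at the centre of its underside, long side along its x.
- screwdriver: Screwdriver, 180 mm long, lying on the table along its x; leave alone.
Not all that is in view belongs to the job. Of the things like the part that bears clip_pivot, leave any that is red; of the rest the smaller one is meant.

How it is judged:
On the way, in this order (a step that is already met when the one before it is completed fails the run):
1. the clip grips the stud in its jaws and has been let go (horizontal distance between clip_pivot and stud_top between 0.016 and 0.036 m and value of joint clip_jaw between 0.12 and 0.32 rad and z of clip_pivot in the frame of stud_top below -0.01 m and angle between clip_pivot's own z axis and vertical below 0.3 rad and contact force between clip and terminal_block above 2 N and x of stud_top in the frame of clip_pivot above 0.016 m and contact force between each of the arm, the fingers and clip below 0.1 N), for 0.2 s.
2. the catch has been flipped right over to its other side (value of joint catch above 2.3 rad), for 0.2 s.
3. the lever is pulled as far as it goes and held (value of joint lever above 0.85 rad and contact force between the fingers and lever above 1 N), for 0.3 s.
At the end, for the whole second after the job is handed in: Clip let go, level within 0.3 rad, gripping the stud: stud 16 to 36 mm ahead of its pin, jaws 0.12 to 0.32 rad open, over 2 N on the stud, pin 10 mm or more below its top; catch over by more than 2.3 rad; lever beyond 0.85 rad, fingers pressing it with over 1 N (all of step 1 and all of step 3 and value of joint catch above 2.3 rad); the arm keeps its last pose, push and grip.
It fails at once if the lever is forced while the catch is still down (value of joint lever above 0.25 rad and value of joint catch below 1.2 rad).
It fails at once if the drink can is moved or tipped (distance of can from where it was at the start of the episode above 0.03 m or angle between can's own z axis and vertical above 0.3 rad).
It fails at once if the Morse key is moved (distance of morse_key from where it was at the start of the episode above 0.03 m).
It fails at once if the screwdriver is moved (distance of screwdriver from where it was at the start of the episode above 0.03 m).
It also fails if it takes over 64 s, if anything falls off the work surface, if the arm or the gripper's body presses on something with over 40 N, if the wrist force passes 120 N, or if a joint passes its speed limit or range.

### The arm

A 6-joint arm with a two-finger parallel gripper is mounted at the origin on the work surface. World frame = base frame: x ahead of the robot, y to its left, z up, the work surface at z = 0. Lengths are in m, angles in rad, forces in N, time in s.
With the tool pointing down it reaches from about 0.25 to 0.775 m from the base axis. Payload 4 kg.
Tool frame: the origin (TCP) lies between the finger pads; the fingertips stand 22 mm ahead of it and the grasp point (between the pads) lies 3 mm ahead of it; z points along the fingers, y is the line along which they close (so a half turn about z gives the same grasp; the last joint's range is limited). The gripper opens to 94 mm and grips with 3 to 60 N. Pads are 16 mm wide; open, the fingers measure 119 mm over their backs; the gripper's body (75 mm by 177 mm) begins 78 mm behind the grasp point.
Start: joints at [-0.103, 0.087, 1.371, -0, 1.684, -0.103], TCP at [0.55, -0, 0.228] pointing down, gripper open.
Joint ranges: [-3.1, 3.1], [-0.76, 2.03], [0.27, 2.55], [-1.08, 4.22], [0.17, 2.65], [-2.57, 2.57]. Speed limits (rad/s): [2.79, 2.79, 3.14, 3.14, 3.14, 3.14].

### API

Orientations are given as a unit quaternion [w, x, y, z].
In Python, from rig import env gives the robot as it stands. The module is installed in compiled form; this text tells all that it offers.
- The arm moves only by the tool carry_out, never from a script. Its argument "targets" is a list that holds one entry, the list of rows, each a list of 7 numbers: the shift along the tool's x, y, z scaled (see below), then the turn, a rotation vector about the tool's x, y, z scaled (see below), then the gripper's target within -1 to 1 (fully open at 1, half-way at 0, shut at -1). A call has exactly 5 rows; each row shifts and turns the commanded pose from where the row before left it, along the tool's axes as they then stand; what a row does not reach is not made up. The controller multiplies each number of a shift by 3 cm and each number of a turn by 6 degrees. A row lasts 1/12 s, in which the tool goes at most 41.7 mm and 7.16 degrees, less where a joint would pass 70% of its speed; a pose out of reach is approached as far as the arm can. A call with a number of a shift or a turn outside -1 to 1 is refused whole. A call with a gripper value outside its range is refused whole. The fingers move at their own pace and stop on an object; the grip force is fixed at half the most. Time passes only in rows, so rows that do not move let the fingers close, or fill a call up. It gives the time, the measured TCP pose, the force, the opening and the grip force at its end, in the units of the state.
- env.observe(): the state, without advancing time (a new reading comes with each control period).
- env.get_image(name): name is "scene" or "side" or "wrist"; returns the picture (420x560x3 uint8, red, green, blue); there is no depth.
- env.calibration(name): a dict with "camera_matrix" (3x3 intrinsics, pixels), "camera_from_world" (4x4, takes a point from world to camera coordinates); the wrist camera has in their place "tool_from_camera" (4x4, takes a point from camera to tool coordinates, whose origin is the TCP and whose axes are the flange's). Camera axes: x right, y up, looking along -z (the intrinsics and any distortion apply to the point x, -y, -z); pixel columns grow to the right and rows downward; lengths in m; the calibration is good to about 2 mm. A picture is of the moment at which its call begins: read the wrist's pose just before it. calibration takes no time and is no camera call.
- env.hand_in(): hands the job in; it is judged then, once.
The state is a dict: "time": time; "joints": joint angles; "qd": joint speeds; "joint_efforts": joint torques, N m; "tcp_pos": TCP position; "tool_rot": TCP orientation; "ft_force": force on the tool from outside, world axes, zero at the start; "wrist_torque": the same for the moment, N m; "grip_width": finger opening in m; "finger_force": force on a finger pad.
Only numpy, scipy, OpenCV 4.12 (cv2) and the standard library are available. Lean on these libraries where they do the work, as an engineer would, in place of code of your own. Each camera call takes 0.05 s, during which the arm holds its last target. There are 200 camera calls.

## Working session

There is one attempt and no reset: what is moved stays moved. The work goes in short steps, Python scripts to look and compute and a tool call to move; the robot and the scene stay as the last step left them, time stands still between calls to the robot, and variables do not carry over. Pictures are saved under pics/ and viewed, at most 10 in all, crops included, and the job is handed in when it is done.

Besides the shell and the picture viewer there is one more tool, called by a JSON object that holds its "api" and its "payload". carry_out: Moves the arm, as the interface text tells. Its arguments: {"type":"object","properties":{"targets":{"type":"array","items":{"type":"array","items":{"type":"array","items":{"type":"number"}}}}},"required":["targets"]}

```bash
mkdir -p pics; cat > h.py <<'E'
import numpy as np,cv2
from rig import env
def save(cam,fn,crop=None,s=1):
    im=env.get_image(cam)[:,:,::-1]
    np.save('pics/'+fn+'.npy',im)
    return put(im,fn,crop,s)
def put(im,fn,crop=None,s=1):
    if crop: im=im[crop[1]:crop[3],crop[0]:crop[2]]
    im=cv2.resize(np.ascontiguousarray(im),None,fx=s,fy=s,interpolation=cv2.INTER_CUBIC)
    cv2.imwrite('pics/'+fn+'.png',im); return im
E
python3 - <<'E'
from h import *
for c in ['scene','side']: save(c,c+'0')
a=[cv2.imread(f'pics/{c}0.png') for c in ['scene','side']]
print(env.calibration('scene'),env.calibration('side'),env.calibration('wrist'));print(env.observe())
E
```

```text
{'camera_matrix': array([[395.53173883,   0.        , 283.62690045],
       [  0.        , 395.53173883, 206.01774508],
       [  0.        ,   0.        ,   1.        ]]), 'camera_from_world': array([[ 0.88229663,  0.47059069,  0.00985178, -0.48308466],
       [-0.38617933,  0.71175271,  0.58674833,  0.15193406],
       [ 0.26910627, -0.52149063,  0.80970942, -1.16651637],
       [ 0.        ,  0.        ,  0.        ,  1.        ]])} {'camera_matrix': array([[411.30407406,   0.        , 283.71179323],
       [  0.        , 411.30407406, 214.72133966],
       [  0.        ,   0.        ,   1.        ]]), 'camera_from_world': array([[-0.9813388 , -0.19108081,  0.02150076,  0.53408455],
       [ 0.12505119, -0.54925834,  0.82624299, -0.18962695],
       [-0.14606971,  0.813513  ,  0.5629034 , -0.85269249],
       [ 0.        ,  0.        ,  0.        ,  1.        ]])} {'camera_matrix': array([[321.76794792,   0.        , 276.75078714],
       [  0.        , 321.76794792, 210.58372973],
       [  0.        ,   0.        ,   1.        ]]), 'tool_from_camera': array([[-7.27284598e-04,  9
[... 352 characters left out ...]
95677e-01,  8.78792448e-02,  1.37208453e+00, -6.80272008e-06,
        1.68359224e+00, -1.03075192e-01]), 'qd': array([-9.45410234e-04, -1.82292004e-03, -3.39257925e-03, -1.07006380e-03,
       -2.82179595e-03, -6.16660370e-05]), 'joint_efforts': array([ 2.25695316e-03, -3.41256917e+01, -3.03301656e+01,  7.19034858e-02,
        3.05556308e-02, -9.49158243e-05]), 'tcp_pos': array([5.49555417e-01, 4.15228580e-05, 2.26431621e-01]), 'tool_rot': array([-7.59765161e-04,  7.07113951e-01,  7.07098930e-01, -6.21659538e-04]), 'ft_force': array([-0.37757867,  0.06134778,  0.55726801]), 'wrist_torque': array([-0.01719803,  0.04773817, -0.02312923]), 'finger_force': 0.0, 'grip_width': 0.09405923686779957}
```

View pics/scene0.png

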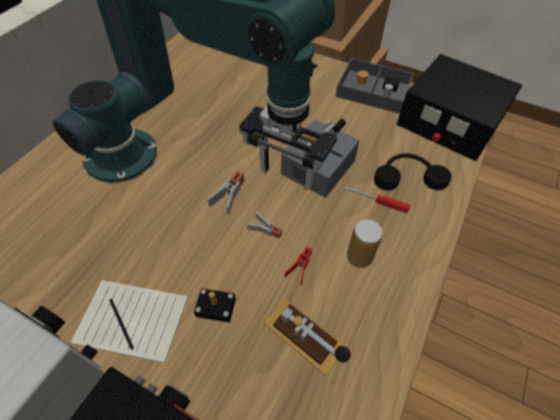

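View pics/side0.png

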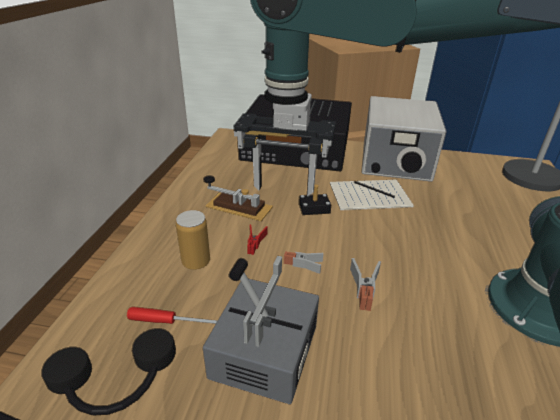

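Scene view: candidate clips are the large grey one (228,190), the small grey one (265,225) and the red one (300,263). I choose the small grey clip, which is at (304,260) in the side view. The stud is at scene (213,298), side (315,195). The box is at scene (320,155), side (265,335). Next is a close crop.

```bash
python3 - <<'E'
from h import *
s=np.load('pics/scene0.npy');d=np.load('pics/side0.npy')
def c(im,x,y,w,h,f): return cv2.resize(np.ascontiguousarray(im[y:y+h,x:x+w]),None,fx=f,fy=f,interpolation=cv2.INTER_CUBIC)
top=np.hstack([c(s,235,200,60,50,6),c(s,185,275,60,50,6)])   # 360x300 each
bot=np.hstack([c(d,275,240,60,50,6),c(d,285,175,60,50,6)])
cv2.imwrite('pics/c1.png',np.vstack([top,bot]))
top=np.hstack([c(s,270,110,100,90,4),c(d,200,250,130,145,4)[:360,:400]])
cv2.imwrite('pics/c2.png',np.hstack([c(s,275,110,90,90,4),c(d,205,250,110,140,4)[0:360*1+0]]) if 0 else np.hstack([np.pad(c(s,275,110,90,90,4),((0,200),(0,0),(0,0))),c(d,205,250,110,140,4)]))
E
```

```text
(no output)
```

View pics/c1.png

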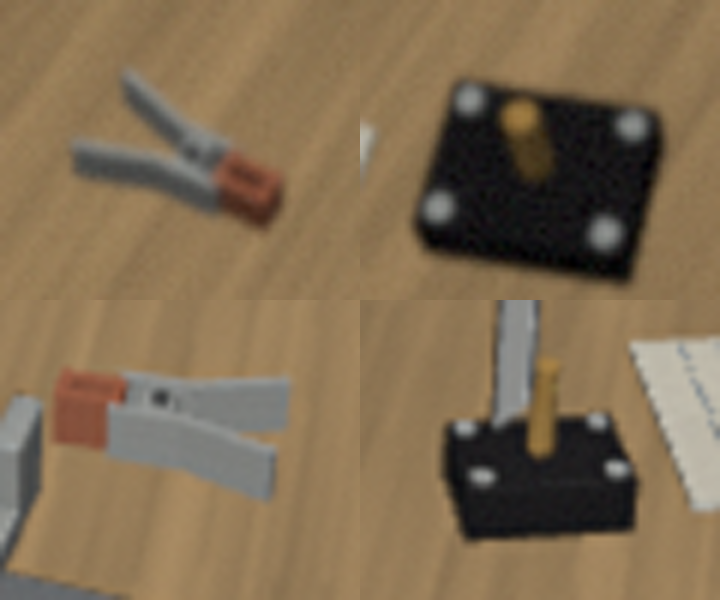

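View pics/c2.png

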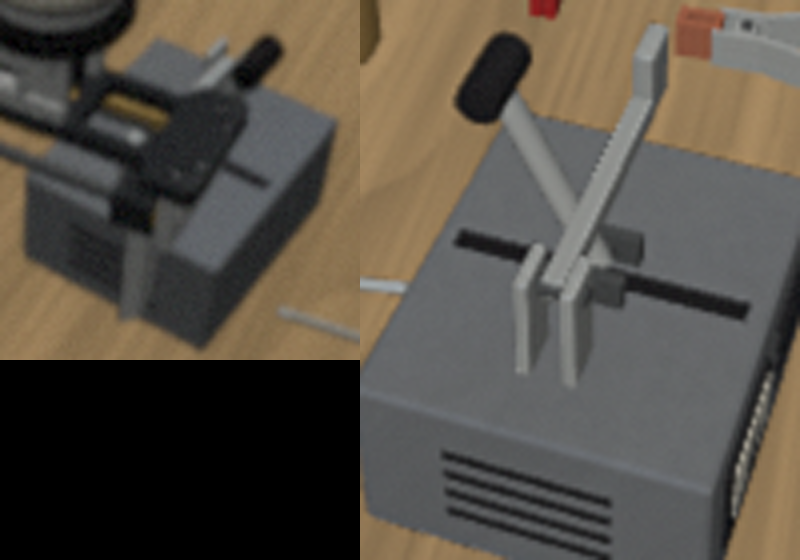

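```bash
cat >> h.py <<'E'
def ray(cam,uv):
    c=env.calibration(cam);K=c['camera_matrix'];d=np.linalg.inv(K)@[uv[0],uv[1],1];d=np.array([d[0],-d[1],-d[2]])
    if cam=='wrist':
        from scipy.spatial.transform import Rotation as R
        o=env.observe();q=o['tool_rot'];T=np.eye(4);T[:3,:3]=R.from_quat(q[[1,2,3,0]]).as_matrix();T[:3,3]=o['tcp_pos'];M=T@c['tool_from_camera']
    else: M=np.linalg.inv(c['camera_from_world'])
    return M[:3,3],M[:3,:3]@d
def onz(cam,uv,z):
    o,d=ray(cam,uv);return o+d*(z-o[2])/d[2]
def tri(a,b,ca='scene',cb='side'):
    (o,d),(p,e)=ray(ca,a),ray(cb,b)
    s=np.linalg.lstsq(np.c_[d,-e],p-o,rcond=None)[0];x,y=o+d*s[0],p+e*s[1]
    return (x+y)/2,np.linalg.norm(x-y)
E
python3 - <<'E'
from h import *
np.set_printoptions(precision=4,suppress=True)
A=lambda x,y:(x/6+235,y/6+200)
B=lambda x,y:(x/6+275,(y-300)/6+240)
for n,a,b in [('pivot',A(195,150),B(160,397)),('tailL',A(130,72),B(288,380)),('tailR',A(75,143),B(272,450)),('tipA',A(283,183),B(70,370)),('tipB',A(268,210),B(55,392))]:
    print(n,tri(a,b),onz('scene',a,.024)[:2],onz('side',b,.024)[:2])
a=((521-360)/6+185,108/6+275);b=((548-360)/6+285,(362-300)/6+175)
print('stud',tri(a,b),onz('scene',a,.075),onz('side',b,.075))
for x,y in [(460,80),(660,110),(632,268),(417,238)]: print('block sc',onz('scene',((x-360)/6+185,y/6+275),.03)[:2])
for uv in [(358.75,140.5),(327.5,177),(281.25,154.5),(314.5,120)]: print('box sc',onz('scene',uv,.09)[:2])
for uv in [(315,294.5),(248.75,278.75),(293.75,372.5),(205.5,348)]: print('box sd',onz('side',uv,.09)[:2])
print('tab',onz('side',(278.75,257.5),.16)[:2]); 
print('handle',onz('side',(238.3,269.3),.188)[:2])
E
```

```text
pivot (array([ 0.5102, -0.0222,  0.0233]), np.float64(0.005114524267106125)) [ 0.513  -0.0222] [ 0.5077 -0.0226]
tailL (array([ 0.4681, -0.0135,  0.0446]), np.float64(0.016991944929990777)) [ 0.4687 -0.0006] [ 0.4615 -0.0431]
tailR (array([ 0.4611, -0.0303,  0.0007]), np.float64(0.006754050952931452)) [ 0.4669 -0.0432] [ 0.4627 -0.0017]
tipA (array([ 0.5486, -0.0228,  0.0286]), np.float64(0.012153057020973544)) [ 0.5533 -0.019 ] [ 0.5439 -0.031 ]
tipB (array([ 0.5501, -0.0283,  0.0139]), np.float64(0.0021103601629855304)) [ 0.554  -0.0336] [ 0.547  -0.0169]
stud (array([ 0.5095, -0.2564,  0.0759]), np.float64(0.004154748302847089)) [ 0.5114 -0.2558  0.075 ] [ 0.5078 -0.2593  0.075 ]
block sc [ 0.4685 -0.2439]
block sc [ 0.5408 -0.2186]
block sc [ 0.5641 -0.2742]
block sc [ 0.4901 -0.3015]
box sc [0.6195 0.3007]
box sc [0.598  0.1405]
box sc [0.4578 0.1529]
box sc [0.4775 0.3168]
box sd [0.4583 0.1564]
box sd [0.5854 0.1422]
box sd [0.4684 0.3219]
box sd [0.6106 0.3074]
tab [0.5271 0.1512]
handle [0.5773 0.2255]
```

Scene crop: the small grey clip's pin is at (267.5,225), with its jaws pointing along +x. The stud top is at (211.8,293). The side crop shows the catch tab top at (278.8,257.5) and the handle at (238,269). The small grey clip is confirmed by its steel limbs and copper jaws; it is the smaller of the two grey ones. I'm moving above its tails.

{"api": "carry_out", "payload": {"targets": [[[0, 0, 0.22, 0, 0, 1, 1], [0, 0, 0.22, 0, 0, 1, 1], [0, 0, 0.22, 0, 0, 1, 1], [0, 0, 0.22, 0, 0, 1, 1], [0, 0, 0.22, 0, 0, 1, 1]]]}}

```text
time: 0.52
tcp_pos: [0.5497, 0.0, 0.1935]
tool_rot: [-0.0, 0.867, 0.498, -0.001]
ft_force: [-0.3, -0.3, 0.3]
grip_width: 0.0938
finger_force: 0.0
```

{"api": "carry_out", "payload": {"targets": [[[0, 0, 0.22, 0, 0, 1, 1], [0, 0, 0.22, 0, 0, 1, 1], [0, 0, 0.22, 0, 0, 1, 1], [0, 0, 0.22, 0, 0, 1, 1], [0, 0, 0.22, 0, 0, 1, 1]]]}}

```text
time: 0.93
tcp_pos: [0.5496, 0.0, 0.1605]
tool_rot: [-0.0, 0.967, 0.256, -0.001]
ft_force: [0.8, -0.6, -0.1]
grip_width: 0.094
finger_force: 0.0
```

{"api": "carry_out", "payload": {"targets": [[[0, 0, 0.22, 0, 0, 1, 1], [0, 0, 0.22, 0, 0, 1, 1], [0, 0, 0.22, 0, 0, 1, 1], [0, 0, 0.22, 0, 0, 1, 1], [0, 0, 0.22, 0, 0, 1, 1]]]}}

```text
time: 1.35
tcp_pos: [0.5496, 0.0, 0.1275]
tool_rot: [-0.0, 1.0, -0.003, -0.001]
ft_force: [-0.9, -0.1, -0.3]
grip_width: 0.0943
finger_force: 0.0
```

{"api": "carry_out", "payload": {"targets": [[[0, 0, 0, 0, 0, 0.33, 1], [-0.8, 0.26, 0, 0, 0, 0, 1], [-0.8, 0.26, 0, 0, 0, 0, 1], [-0.8, 0.26, 0, 0, 0, 0, 1], [0, 0, 0, 0, 0, 0, 1]]]}}

```text
time: 1.77
tcp_pos: [0.4733, -0.0214, 0.1273]
tool_rot: [0.0, 1.0, -0.018, -0.002]
ft_force: [0.9, -0.0, 0.2]
grip_width: 0.0941
finger_force: 0.0
```

```bash
python3 - <<'E'
from h import *
o=env.observe();print(o['time'],o['tcp_pos'],o['tool_rot'],o['joints'])
save('wrist','w1',(130,60,430,285),2.6)
E
```

```text
1.7667 [ 0.47331539 -0.02137848  0.12729207] [ 1.22843675e-04  9.99838796e-01 -1.78125204e-02 -2.25392270e-03] [-1.64253697e-01 -3.73980975e-02  1.69849848e+00 -9.04160645e-04
  1.48491606e+00  1.44224919e+00]
```

View pics/w1.png

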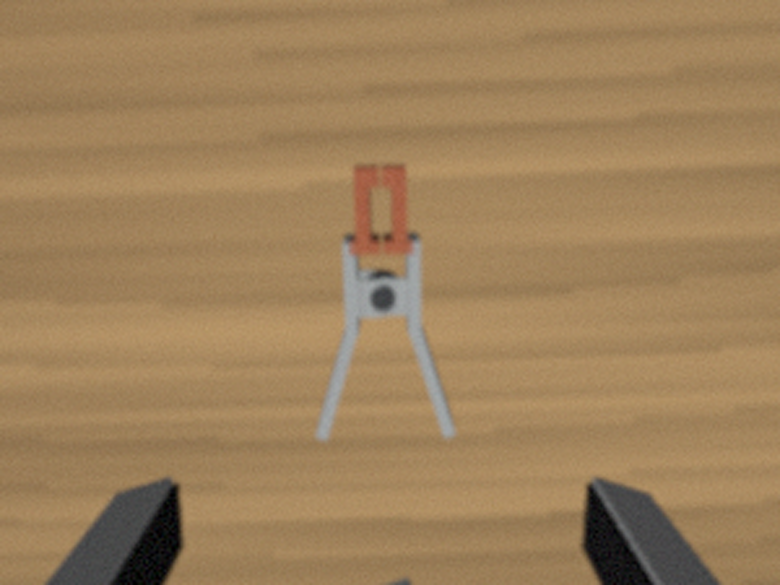

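The wrist view shows the chosen clip nearly aligned: pin at image (277,175), tail ends at (254,228) and (303,227), jaw tip at (276,125).

```bash
python3 - <<'E'
from h import *
from scipy.spatial.transform import Rotation as R
np.set_printoptions(precision=4,suppress=True)
o=env.observe();M=R.from_quat(o['tool_rot'][[1,2,3,0]]).as_matrix()
for n,u in dict(pin=(383,298),tl=(322,437),tr=(449,435),tip=(380,168),top=(380,245)).items():
    p=onz('wrist',(u[0]/2.6+130,u[1]/2.6+60),.024);print(n,p,M.T@(p-o['tcp_pos']))
# box etc. with averaged: print stud in tool
print(M.T@(np.array([.5096,-.2576,.075])-o['tcp_pos']))
E
```

```text
pin [ 0.5118 -0.0228  0.024 ] [0.0364 0.0004 0.1038]
tl [ 0.4661 -0.001   0.024 ] [-0.01   -0.0198  0.1039]
tr [ 0.4653 -0.043   0.024 ] [-0.0093  0.0222  0.1039]
tip [ 0.5514 -0.0233  0.024 ] [ 0.076  -0.0005  0.1038]
top [ 0.5283 -0.0225  0.024 ] [ 0.053  -0.0005  0.1038]
[0.0426 0.2351 0.0528]
```

{"api": "carry_out", "payload": {"targets": [[[0.11, 0.02, 1, 0, 0, 0, 1], [0, 0, 1, 0, 0, 0, 1], [0, 0, 1, 0, 0, 0, 1], [0, 0, 0.4, 0, 0, 0, 1], [0, 0, 0, 0, 0, 0, -1]]]}}

```text
time: 2.23
tcp_pos: [0.4798, -0.0211, 0.0239]
tool_rot: [-0.0, 1.0, -0.017, -0.002]
ft_force: [-0.3, 0.1, 0.3]
grip_width: 0.0903
finger_force: 0.0
```

{"api": "carry_out", "payload": {"targets": [[[0, 0, 0, 0, 0, 0, -1], [0, 0, 0, 0, 0, 0, -1], [0, 0, 0, 0, 0, 0, -1], [0, 0, 0, 0, 0, 0, -1], [0, 0, 0, 0, 0, 0, -1]]]}}

```text
time: 2.65
tcp_pos: [0.481, -0.0217, 0.027]
tool_rot: [0.0, 1.0, -0.017, 0.001]
ft_force: [0.4, 0.3, -0.0]
grip_width: 0.0573
finger_force: 0.0
```

{"api": "carry_out", "payload": {"targets": [[[0, 0, 0, 0, 0, 0, -1], [0, 0, 0, 0, 0, 0, -1], [0, 0, 0, 0, 0, 0, -1], [0, 0, 0, 0, 0, 0, -1], [0, 0, 0, 0, 0, 0, -1]]]}}

```text
time: 3.07
tcp_pos: [0.4806, -0.0217, 0.0267]
tool_rot: [0.0, 1.0, -0.017, 0.0]
ft_force: [0.7, -0.4, 1.0]
grip_width: 0.0243
finger_force: 9.1
```

{"api": "carry_out", "payload": {"targets": [[[0, 0, 0, 0, 0, 0, -1], [0, 0, 0, 0, 0, 0, -1], [0, 0, 0, 0, 0, 0, -1], [0, 0, -0.5, 0, 0, 0, -1], [0, 0, -1, 0, 0, 0, -1]]]}}

```text
time: 3.48
tcp_pos: [0.4767, -0.021, 0.0674]
tool_rot: [-0.001, 1.0, -0.017, -0.005]
ft_force: [-0.1, 0.7, -1.7]
grip_width: 0.0166
finger_force: 30.0
```

{"api": "carry_out", "payload": {"targets": [[[0, 0.5, -1, 0, 0, 0, -1], [-0.3, 1, -0.3, 0, 0, 0, -1], [-0.3, 1, 0, 0, 0, 0, -1], [-0.3, 1, 0, 0, 0, 0, -1], [-0.3, 1, 0, 0, 0, 0, -1]]]}}

```text
time: 3.9
tcp_pos: [0.4392, -0.1563, 0.1104]
tool_rot: [0.0, 1.0, -0.017, 0.0]
ft_force: [0.3, -0.0, -0.6]
grip_width: 0.0168
finger_force: 30.0
```

{"api": "carry_out", "payload": {"targets": [[[-0.5, 1, 0, 0, 0, 0, -1], [-0.5, 1, 0, 0, 0, 0, -1], [-0.5, 1, 0, 0, 0, 0, -1], [0, 0.33, 0, 0, 0, 0, -1], [0, 0, 0, 0, 0, 0, -1]]]}}

```text
time: 4.32
tcp_pos: [0.3906, -0.2555, 0.11]
tool_rot: [0.0, 1.0, -0.019, -0.0]
ft_force: [0.4, -0.7, -1.6]
grip_width: 0.0167
finger_force: 30.0
```

{"api": "carry_out", "payload": {"targets": [[[0, 0, 0, 0, 0, 0, -1], [0, 0, 0, 0, 0, 0, -1], [0, 0, 0, 0, 0, 0, -1], [0, 0, 0, 0, 0, 0, -1], [0, 0, 0, 0, 0, 0, -1]]]}}

```text
time: 4.73
tcp_pos: [0.3919, -0.2527, 0.1104]
tool_rot: [-0.0, 1.0, -0.016, 0.0]
ft_force: [1.0, 0.5, -0.8]
grip_width: 0.0167
finger_force: 30.0
```

```bash
python3 - <<'E'
from h import *
o=env.observe();print(o['time'],o['tcp_pos'],o['tool_rot'],o['joints'])
save('wrist','w2',(130,20,430,245),2.6)
E
```

```text
4.7333 [ 0.39190549 -0.2526533   0.11043773] [-1.00624067e-04  9.99866138e-01 -1.63613541e-02  3.66408791e-05] [-6.94454099e-01 -4.57820423e-02  1.74122682e+00  2.04279632e-04
  1.44621705e+00  9.09041006e-01]
```

View pics/w2.png

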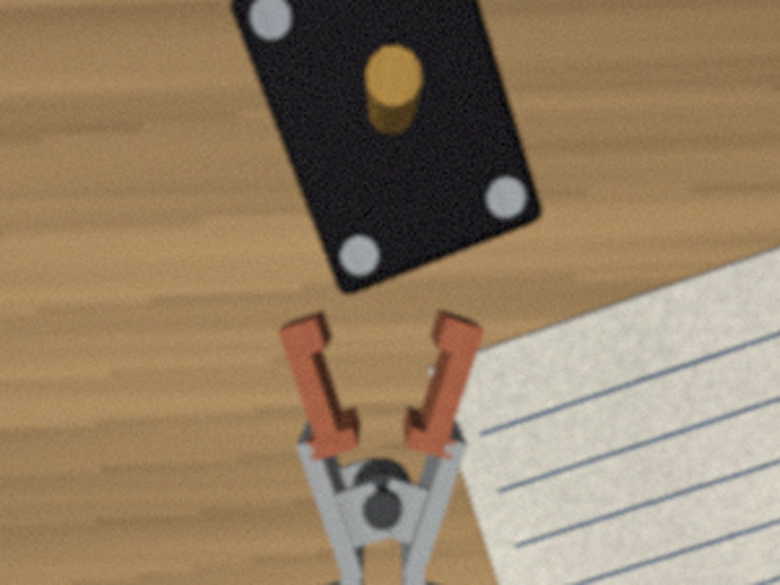

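The clip is held fully open: pin at crop (382,508), jaw tips at (303,322) and (461,322). The stud top is at crop (393,75).

```bash
python3 - <<'E'
from h import *
from scipy.spatial.transform import Rotation as R
np.set_printoptions(precision=4,suppress=True)
o=env.observe();M=R.from_quat(o['tool_rot'][[1,2,3,0]]).as_matrix()
for n,u,z in [('pin',(382,508),.108),('tl',(303,322),.108),('tr',(461,322),.108),('stud',(393,75),.075),('studbase',(390,125),.03)]:
    p=onz('wrist',(u[0]/2.6+130,u[1]/2.6+20),z);print(n,p,M.T@(p-o['tcp_pos']))
E
```

```text
pin [ 0.4248 -0.2539  0.108 ] [0.033  0.     0.0025]
tl [ 0.4618 -0.2404  0.108 ] [ 0.0695 -0.0148  0.0025]
tr [ 0.4608 -0.27    0.108 ] [0.0695 0.0149 0.0025]
stud [ 0.5093 -0.2591  0.075 ] [0.1176 0.0024 0.0355]
studbase [ 0.5055 -0.2588  0.03  ] [0.1138 0.0022 0.0805]
```

{"api": "carry_out", "payload": {"targets": [[[0, 0.08, 0.8, 0, 0, 0, -1], [0, 0, 0.73, 0, 0, 0, -1], [0, 0, 0, 0, 0, 0, -1], [0, 0, 0, 0, 0, 0, -1], [0.5, 0, 0, 0, 0, 0, -1]]]}}

```text
time: 5.2
tcp_pos: [0.4054, -0.2564, 0.0653]
tool_rot: [0.0, 1.0, -0.018, -0.001]
ft_force: [-0.7, 0.4, -0.6]
grip_width: 0.017
finger_force: 30.0
```

{"api": "carry_out", "payload": {"targets": [[[0.5, 0, 0, 0, 0, 0, -1], [0.5, 0, 0, 0, 0, 0, -1], [0.3, 0, 0, 0, 0, 0, -1], [0.15, 0, 0, 0, 0, 0, -1], [0, 0, 0, 0, 0, 0, -1]]]}}

```text
time: 5.62
tcp_pos: [0.451, -0.2583, 0.0656]
tool_rot: [0.001, 1.0, -0.017, 0.001]
ft_force: [0.2, -0.0, -1.3]
grip_width: 0.0167
finger_force: 30.0
```

{"api": "carry_out", "payload": {"targets": [[[0, 0, 0, 0, 0, 0, -1], [0, 0, 0, 0, 0, 0, -1], [0, 0, 0, 0, 0, 0, -1], [0, 0, 0, 0, 0, 0, -1], [0, 0, 0, 0, 0, 0, -1]]]}}

```text
time: 6.03
tcp_pos: [0.4495, -0.258, 0.0646]
tool_rot: [-0.0, 1.0, -0.017, -0.0]
ft_force: [-0.2, -0.1, -1.3]
grip_width: 0.0167
finger_force: 30.0
```

```bash
python3 - <<'E'
from h import *
o=env.observe();print(o['time'],o['tcp_pos'],o['ft_force'])
save('wrist','w3',(180,100,380,250),4)
E
```

```text
6.0333 [ 0.44946925 -0.25801312  0.06460963] [-0.20043297 -0.06392869 -1.34290213]
```

View pics/w3.png

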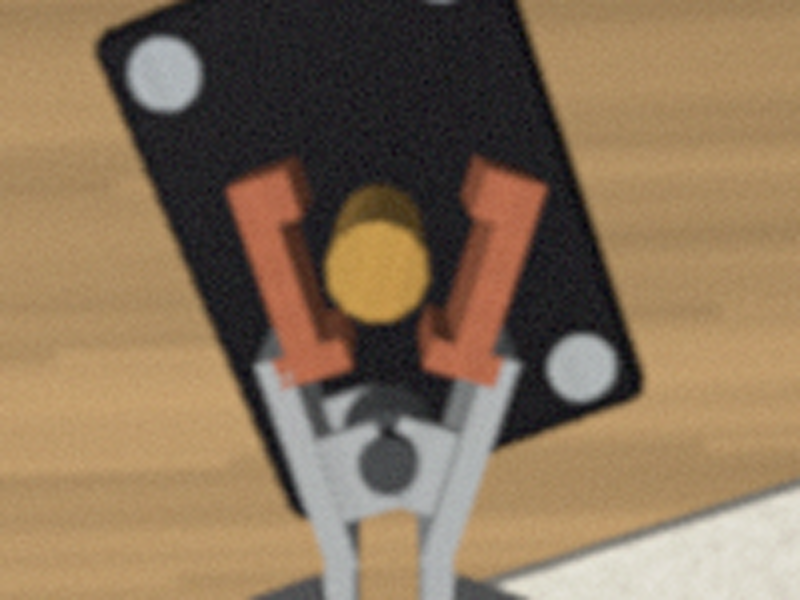

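The stud, at crop (378,270), sits between the lips of both jaws. I'm releasing the clip.

{"api": "carry_out", "payload": {"targets": [[[0, -0.03, 0, 0, 0, 0, -1], [0, 0, 0, 0, 0, 0, 1], [0, 0, 0, 0, 0, 0, 1], [0, 0, 0, 0, 0, 0, 1], [0, 0, 0, 0, 0, 0, 1]]]}}

```text
time: 6.5
tcp_pos: [0.4502, -0.2573, 0.0649]
tool_rot: [0.0, 1.0, -0.017, 0.0]
ft_force: [-0.8, 0.4, -0.0]
grip_width: 0.04
finger_force: 0.0
```

{"api": "carry_out", "payload": {"targets": [[[0, 0, 0, 0, 0, 0, 1], [0, 0, 0, 0, 0, 0, 1], [0, 0, 0, 0, 0, 0, 1], [0, 0, 0, 0, 0, 0, 1], [0, 0, 0, 0, 0, 0, 1]]]}}

```text
time: 6.92
tcp_pos: [0.4499, -0.2571, 0.0646]
tool_rot: [0.0, 1.0, -0.017, 0.0]
ft_force: [0.0, 0.9, 0.2]
grip_width: 0.0733
finger_force: 0.0
```

{"api": "carry_out", "payload": {"targets": [[[0, 0, 0, 0, 0, 0, 1], [0, 0, 0, 0, 0, 0, 1], [0, 0, 0, 0, 0, 0, 1], [0, 0, 0, 0, 0, 0, 1], [0, 0, 0, 0, 0, 0, 1]]]}}

```text
time: 7.33
tcp_pos: [0.4499, -0.2571, 0.0646]
tool_rot: [0.0, 1.0, -0.017, 0.0]
ft_force: [-0.3, 0.1, -0.2]
grip_width: 0.094
finger_force: 0.0
```

{"api": "carry_out", "payload": {"targets": [[[0, 0, -0.5, 0, 0, 0, 1], [0, 0, -1, 0, 0, 0, 1], [0, 0, -1, 0, 0, 0, 1], [0, 0, 0, 0, 0, 0, 1], [0, 0, 0, 0, 0, 0, 1]]]}}

```text
time: 7.75
tcp_pos: [0.4511, -0.258, 0.1421]
tool_rot: [0.002, 1.0, -0.017, 0.002]
ft_force: [0.6, -0.1, -0.6]
grip_width: 0.0939
finger_force: 0.0
```

```bash
python3 - <<'E'
from h import *
o=env.observe();print(o['time'],o['tcp_pos'],o['ft_force'])
save('wrist','w4');save('side','s4')
w=np.load('pics/w4.npy')[90:290,180:400];s=np.load('pics/s4.npy')[165:235,280:357]
cv2.imwrite('pics/c4.png',np.hstack([cv2.resize(np.ascontiguousarray(w),(440,400)),cv2.resize(np.ascontiguousarray(s),(360,400))]))
E
```

```text
7.75 [ 0.45110037 -0.25799896  0.14205261] [ 0.61505876 -0.11458661 -0.60345394]
```

View pics/c4.png

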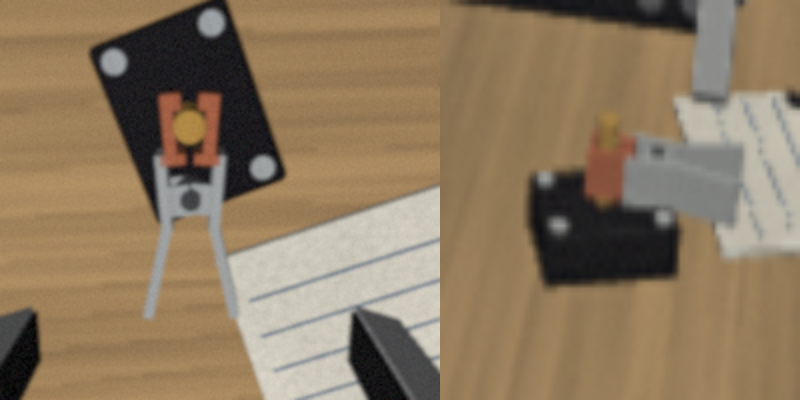

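The clip holds the stud in its pockets (stud at crop (190,127), pin at (190,200)) and is level. I'm moving to the box.

{"api": "carry_out", "payload": {"targets": [[[0, 0, -0.38, 0, 0, -1, 1], [0, 0, -0.38, 0, 0, -1, 1], [0, 0, -0.38, 0, 0, -1, 1], [0, 0, -0.38, 0, 0, -1, 1], [0, 0, -0.38, 0, 0, -1, 1]]]}}

```text
time: 8.27
tcp_pos: [0.449, -0.2565, 0.1946]
tool_rot: [-0.002, 0.97, 0.245, -0.001]
ft_force: [-0.1, 0.7, -0.3]
grip_width: 0.0941
finger_force: 0.0
```

{"api": "carry_out", "payload": {"targets": [[[0, 0, -0.38, 0, 0, -1, 1], [0, 0, -0.38, 0, 0, -1, 1], [0, 0, -0.38, 0, 0, -1, 1], [0, 0, -0.38, 0, 0, -1, 1], [0, 0, -0.38, 0, 0, -1, 1]]]}}

```text
time: 8.68
tcp_pos: [0.4492, -0.2566, 0.2517]
tool_rot: [-0.002, 0.873, 0.487, -0.001]
ft_force: [0.9, 0.0, -0.9]
grip_width: 0.094
finger_force: 0.0
```

{"api": "carry_out", "payload": {"targets": [[[0, 0, -0.38, 0, 0, -1, 1], [0, 0, -0.38, 0, 0, -1, 1], [0, 0, -0.38, 0, 0, -1, 1], [0, 0, -0.38, 0, 0, -1, 1], [0.9, 0.08, 0, 0, 0, -0.28, 1]]]}}

```text
time: 9.1
tcp_pos: [0.4556, -0.2336, 0.2989]
tool_rot: [0.0, 0.745, 0.667, -0.001]
ft_force: [1.3, 0.2, -0.7]
grip_width: 0.0937
finger_force: 0.0
```

{"api": "carry_out", "payload": {"targets": [[[1, 0.08, 0, 0, 0, 0, 1], [1, 0.08, 0, 0, 0, 0, 1], [1, 0.08, 0, 0, 0, 0, 1], [1, 0.08, 0, 0, 0, 0, 1], [1, 0.08, 0, 0, 0, 0, 1]]]}}

```text
time: 9.52
tcp_pos: [0.4839, -0.0814, 0.2969]
tool_rot: [-0.002, 0.745, 0.667, -0.001]
ft_force: [0.7, -0.1, 0.4]
grip_width: 0.0944
finger_force: 0.0
```

{"api": "carry_out", "payload": {"targets": [[[1, 0.08, 0, 0, 0, 0, 1], [1, 0.08, 0, 0, 0, 0, 1], [1, 0.08, 0, 0, 0, 0, 1], [1, 0.08, 0, 0, 0, 0, 1], [1, 0.08, 0, 0, 0, 0, 1]]]}}

```text
time: 9.93
tcp_pos: [0.5122, 0.0663, 0.2968]
tool_rot: [-0.001, 0.745, 0.667, -0.002]
ft_force: [0.3, 0.1, 0.2]
grip_width: 0.0943
finger_force: 0.0
```

{"api": "carry_out", "payload": {"targets": [[[1, 0.08, 0, 0, 0, 0, 1], [1, 0.08, 0, 0, 0, 0, 1], [0.9, 0.08, 0, 0, 0, 0, 1], [0, 0, 0, 0, 0, 0, 1], [0, 0, 0, 0, 0, 0, 1]]]}}

```text
time: 10.35
tcp_pos: [0.5289, 0.1514, 0.2966]
tool_rot: [-0.001, 0.744, 0.668, -0.002]
ft_force: [0.4, 0.1, -0.9]
grip_width: 0.0938
finger_force: 0.0
```

{"api": "carry_out", "payload": {"targets": [[[0, 0, 0, 0, 0, 0, 1], [0, 0, 0, 0, 0, 0, 1], [0, 0, 0, 0, 0, 0, 1], [0, 0, 0, 0, 0, 0, 1], [0, 0, 0, 0, 0, 0, 1]]]}}

```text
time: 10.77
tcp_pos: [0.5295, 0.1497, 0.2995]
tool_rot: [0.0, 0.745, 0.667, 0.0]
ft_force: [-0.6, 0.5, -0.0]
grip_width: 0.0945
finger_force: 0.0
```

```bash
python3 - <<'E'
from h import *
o=env.observe();print(o['time'],o['tcp_pos'],o['tool_rot'],o['joints'])
save('wrist','w5',(110,60,440,300),2.4)
E
```

```text
10.7667 [0.52948523 0.14971872 0.29945655] [1.75839577e-04 7.45338561e-01 6.66686104e-01 1.93720986e-04] [ 1.72579590e-01  8.49412985e-02  1.23187310e+00 -9.67030311e-05
  1.82426345e+00  2.83844113e-01]
```

View pics/w5.png

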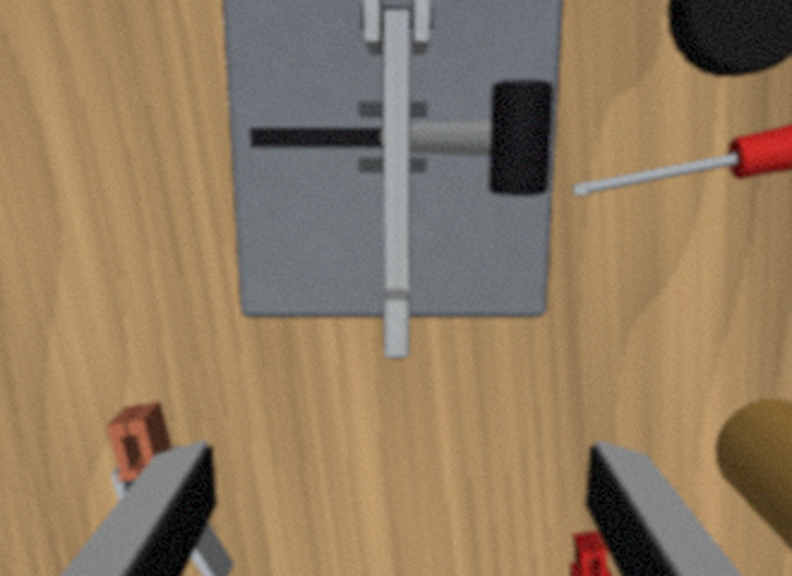

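Tab top centre is at crop (397,327), handle centre at (521,137), slot/hinge line at row 137, and the tool is aligned with the box.

```bash
python3 - <<'E'
from h import *
from scipy.spatial.transform import Rotation as R
np.set_printoptions(precision=4,suppress=True)
o=env.observe();M=R.from_quat(o['tool_rot'][[1,2,3,0]]).as_matrix()
for n,u,z in [('tab',(397,327),.16),('tabfar',(397,298),.16),('tabnear',(397,356),.16),('handle',(521,137),.195),('hinge',(393,137),.098),('fl',(244,315),.09),('fr',(545,315),.09)]:
    p=onz('wrist',(u[0]/2.4+110,u[1]/2.4+60),z);print(n,p,M.T@(p-o['tcp_pos']))
E
```

```text
tab [0.5293 0.1593 0.16  ] [ 0.0093 -0.0013  0.1395]
tabfar [0.5306 0.1709 0.16  ] [ 0.021  -0.0013  0.1395]
tabnear [0.5279 0.1474 0.16  ] [-0.0026 -0.0013  0.1395]
handle [0.5777 0.2266 0.195 ] [0.0816 0.0393 0.1045]
hinge [0.5354 0.2309 0.098 ] [ 0.0812 -0.0032  0.2015]
fl [0.4538 0.1564 0.09  ] [-0.0019 -0.076   0.2094]
fr [0.5994 0.14   0.09  ] [-0.0021  0.0705  0.2095]
```

{"api": "carry_out", "payload": {"targets": [[[0.31, -0.04, 0.5, 0, 0, 0, 0], [0, 0, 1, 0, 0, 0, 0], [0, 0, 1, 0, 0, 0, 0], [0, 0, 1, 0, 0, 0, 0], [0, 0, 0, 0, 0, 0, 0]]]}}

```text
time: 11.23
tcp_pos: [0.5255, 0.1589, 0.1868]
tool_rot: [-0.003, 0.745, 0.667, -0.006]
ft_force: [-0.3, -0.5, -1.4]
grip_width: 0.0641
finger_force: 0.0
```

{"api": "carry_out", "payload": {"targets": [[[0, 0, 0.6, 0, 0, 0, 0], [0, 0, 0.7, 0, 0, 0, 0], [0, 0, 0, 0, 0, 0, 0], [0, 0, 0, 0, 0, 0, 0], [0, 0, 0, 0, 0, 0, 0]]]}}

```text
time: 11.65
tcp_pos: [0.5304, 0.16, 0.1575]
tool_rot: [0.001, 0.745, 0.667, 0.001]
ft_force: [1.0, 0.2, 0.2]
grip_width: 0.047
finger_force: 0.0
```

{"api": "carry_out", "payload": {"targets": [[[0, 0, 0, 0, 0, 0, -1], [0, 0, 0, 0, 0, 0, -1], [0, 0, 0, 0, 0, 0, -1], [0, 0, 0, 0, 0, 0, -1], [0, 0, 0, 0, 0, 0, -1]]]}}

```text
time: 12.07
tcp_pos: [0.5294, 0.16, 0.1556]
tool_rot: [0.0, 0.745, 0.667, 0.0]
ft_force: [-0.3, 0.5, -0.5]
grip_width: 0.0172
finger_force: 0.0
```

{"api": "carry_out", "payload": {"targets": [[[0, 0, 0, 0, 0, 0, -1], [0, 0, 0, 0, 0, 0, -1], [0, 0, 0, 0, 0, 0, -1], [0, 0, 0, 0, 0, 0, -1], [0, 0, 0, 0, 0, 0, -1]]]}}

```text
time: 12.48
tcp_pos: [0.5289, 0.16, 0.1553]
tool_rot: [-0.0, 0.745, 0.667, -0.0]
ft_force: [-2.9, -0.7, 2.3]
grip_width: 0.0096
finger_force: 30.0
```

The tab is gripped at 9.6 mm. Now I'll carry it along the arc.

{"api": "carry_out", "payload": {"targets": [[[0.18, 0, -0.64, 0, 0, 0, -1], [0.28, 0, -0.605, 0, 0, 0, -1], [0.38, 0, -0.55, 0, 0, 0, -1], [0.465, 0, -0.48, 0, 0, 0, -1], [0, 0, 0, 0, 0, 0, -1]]]}}

```text
time: 12.9
tcp_pos: [0.5335, 0.2007, 0.2249]
tool_rot: [-0.0, 0.744, 0.668, 0.001]
ft_force: [-3.5, 0.6, 3.0]
grip_width: 0.01
finger_force: 30.0
```

{"api": "carry_out", "payload": {"targets": [[[0.54, 0, -0.395, 0, 0, 0, -1], [0.6, 0, -0.3, 0, 0, 0, -1], [0.64, 0, -0.2, 0, 0, 0, -1], [0.66, 0, -0.09, 0, 0, 0, -1], [0, 0, 0, 0, 0, 0, -1]]]}}

```text
time: 13.32
tcp_pos: [0.5417, 0.2731, 0.2525]
tool_rot: [0.0, 0.744, 0.668, -0.0]
ft_force: [-2.3, -1.1, 1.0]
grip_width: 0.0096
finger_force: 30.0
```

{"api": "carry_out", "payload": {"targets": [[[0.67, 0, 0.02, 0, 0, 0, -1], [0.655, 0, 0.13, 0, 0, 0, -1], [0.62, 0, 0.24, 0, 0, 0, -1], [0.57, 0, 0.34, 0, 0, 0, -1], [0, 0, 0, 0, 0, 0, -1]]]}}

```text
time: 13.73
tcp_pos: [0.5504, 0.3503, 0.231]
tool_rot: [-0.001, 0.744, 0.669, 0.003]
ft_force: [-0.7, 3.7, 6.5]
grip_width: 0.0088
finger_force: 30.0
```

```bash
python3 - <<'E'
from h import *
save('side','s6',(200,190,340,330),4)
E
```

```text
(no output)
```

View pics/s6.png

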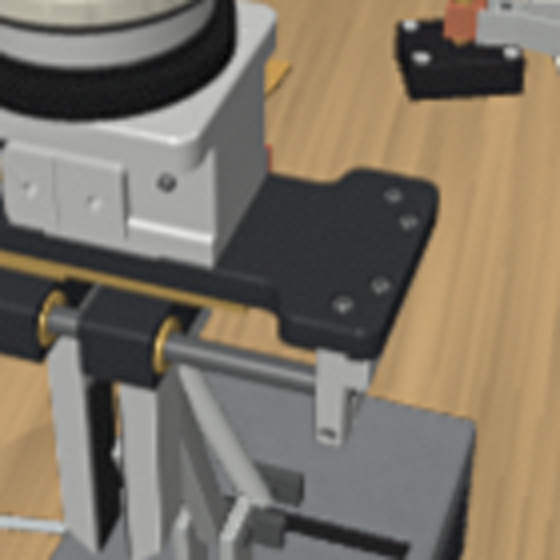

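The view shows the catch bar rising from the cheeks at crop (215,520) to the closed fingers, tilted past upright, with the lever still at rest behind it. I'm releasing it and backing off upward.

{"api": "carry_out", "payload": {"targets": [[[0, 0, 0, 0, 0, 0, 0], [0, 0, 0, 0, 0, 0, 0], [0, 0, 0, 0, 0, 0, 0], [0, 0, 0, 0, 0, 0, 0], [0, 0, 0, 0, 0, 0, 0]]]}}

```text
time: 14.2
tcp_pos: [0.5501, 0.3458, 0.2306]
tool_rot: [0.0, 0.745, 0.667, -0.0]
ft_force: [0.0, 0.3, -1.0]
grip_width: 0.0385
finger_force: 0.0
```

{"api": "carry_out", "payload": {"targets": [[[0, 0, 0, 0, 0, 0, 0], [0, 0, 0, 0, 0, 0, 0], [0, 0, -0.5, 0, 0, 0, 0], [0, 0, -1, 0, 0, 0, 0], [-1, 0, -1, 0, 0, 0, 0]]]}}

```text
time: 14.62
tcp_pos: [0.5458, 0.3203, 0.3031]
tool_rot: [-0.002, 0.743, 0.669, -0.002]
ft_force: [0.0, -0.6, -0.5]
grip_width: 0.0471
finger_force: 0.0
```

{"api": "carry_out", "payload": {"targets": [[[-1, 0, 0, 0, 0, 0, 0], [-1, 0, 0, 0, 0, 0, 0], [-1, 0, 0, 0, 0, 0, 0], [0, 0, 0, 0, 0, 0, 0], [0, 0, 0, 0, 0, 0, 0]]]}}

```text
time: 15.03
tcp_pos: [0.5369, 0.2267, 0.3062]
tool_rot: [0.0, 0.746, 0.666, 0.001]
ft_force: [-0.6, -0.3, 0.5]
grip_width: 0.0474
finger_force: 0.0
```

{"api": "carry_out", "payload": {"targets": [[[0, 0, 0, 0, 0, 0, 0], [0, 0, 0, 0, 0, 0, 0], [0, 0, 0, 0, 0, 0, 0], [0, 0, 0, 0, 0, 0, 0], [0, 0, 0, 0, 0, 0, 0]]]}}

```text
time: 15.45
tcp_pos: [0.5368, 0.2286, 0.3052]
tool_rot: [-0.0, 0.744, 0.668, -0.0]
ft_force: [0.4, -0.4, 0.6]
grip_width: 0.0475
finger_force: 0.0
```

```bash
python3 - <<'E'
from h import *
o=env.observe();print(o['time'],o['tcp_pos'],o['tool_rot'],o['joints'])
save('wrist','w7',(110,30,440,280),2.4)
E
```

```text
15.45 [0.5367577  0.22862844 0.30522871] [-1.02633587e-04  7.44477598e-01  6.67647406e-01 -1.91393488e-04] [3.05486272e-01 1.61943233e-01 1.13516011e+00 3.00557230e-05
 1.84492270e+00 4.14202224e-01]
```

View pics/w7.png

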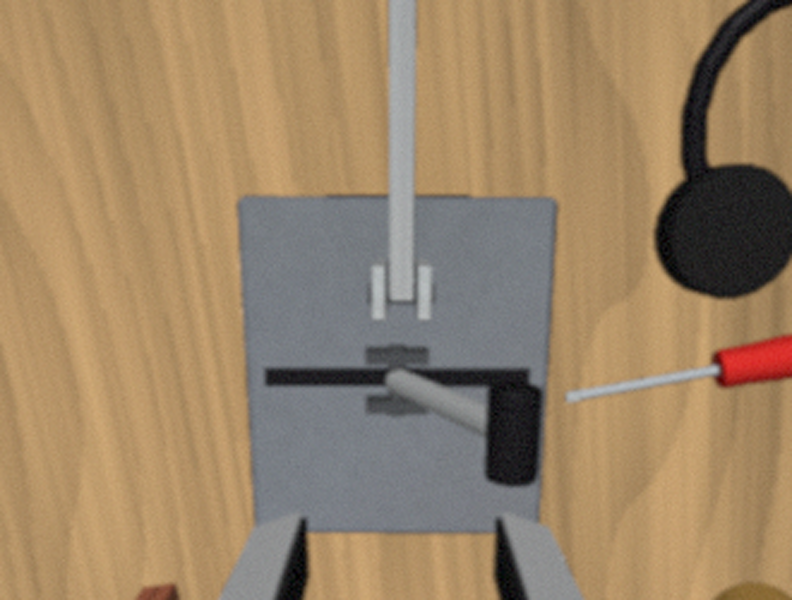

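The catch lies right over to +y. The handle is at crop (513,435) and the lever is at rest.

```bash
python3 - <<'E'
from h import *
from scipy.spatial.transform import Rotation as R
np.set_printoptions(precision=4,suppress=True)
o=env.observe();M=R.from_quat(o['tool_rot'][[1,2,3,0]]).as_matrix()
for n,u,z in [('handle',(513,435),.19),('hinge',(396,376),.098),('bl',(240,198),.09),('br',(555,200),.09),('fl',(256,530),.09),('fr',(540,530),.09)]:
    p=onz('wrist',(u[0]/2.4+110,u[1]/2.4+30),z);print(n,p,M.T@(p-o['tcp_pos']))
E
```

```text
handle [0.5782 0.2256 0.19  ] [0.0016 0.0415 0.1153]
hinge [0.5351 0.2326 0.098 ] [ 0.0039 -0.002   0.2073]
bl [0.4726 0.3221 0.09  ] [ 0.0861 -0.0739  0.2153]
br [0.6171 0.3053 0.09  ] [0.0851 0.0716 0.2153]
fl [0.4531 0.1573 0.09  ] [-0.0798 -0.0754  0.2153]
fr [0.6006 0.141  0.09  ] [-0.08    0.073   0.2153]
```

{"api": "carry_out", "payload": {"targets": [[[0, 0.87, 0.47, 0, 0, 0, 0], [0, 0.87, 0.47, 0, 0, 0, 0], [0, 0.87, 0.47, 0, 0, 0, 0], [0, 0, 0, 1, 0, 0, 0], [0, 0, 0, 1, 0, 0, 0]]]}}

```text
time: 15.92
tcp_pos: [0.614, 0.2195, 0.2626]
tool_rot: [-0.08, 0.74, 0.664, -0.072]
ft_force: [0.4, 0.1, 1.0]
grip_width: 0.0469
finger_force: 0.0
```

{"api": "carry_out", "payload": {"targets": [[[0, 0, 0, 1, 0, 0, 0], [0, 0, 0, 1, 0, 0, 0], [0, 0, 0, 0.3, 0, 0, 0], [0, 0, 0, 0, 0, 0, 0], [0, 0, 0, 0, 0, 0, 0]]]}}

```text
time: 16.33
tcp_pos: [0.6151, 0.2193, 0.2617]
tool_rot: [-0.167, 0.726, 0.65, -0.15]
ft_force: [-0.4, -0.5, 0.6]
grip_width: 0.0467
finger_force: 0.0
```

```bash
python3 - <<'E'
from h import *
from scipy.spatial.transform import Rotation as R
np.set_printoptions(precision=4,suppress=True)
o=env.observe();M=R.from_quat(o['tool_rot'][[1,2,3,0]]).as_matrix();print(M)
print(o['time'],o['tcp_pos'],M.T@(np.array([.5788,.2277,.188])-o['tcp_pos']))
E
```

```text
[[ 0.1098  0.8944 -0.4336]
 [ 0.994  -0.0991  0.0474]
 [-0.0006 -0.4362 -0.8998]]
16.3333 [0.6151 0.2193 0.2617] [ 0.0044 -0.0012  0.0825]
```

{"api": "carry_out", "payload": {"targets": [[[0.1, -0.03, 0.7, 0, 0, 0, 0], [0, 0, 0.7, 0, 0, 0, 0], [0, 0, 0.7, 0, 0, 0, 0], [0, 0, 0.55, 0, 0, 0, 0], [0, 0, 0, 0, 0, 0, 0]]]}}

```text
time: 16.75
tcp_pos: [0.5768, 0.2266, 0.1908]
tool_rot: [-0.167, 0.725, 0.651, -0.151]
ft_force: [-1.1, -0.3, 0.1]
grip_width: 0.0469
finger_force: 0.0
```

{"api": "carry_out", "payload": {"targets": [[[0, 0, 0, 0, 0, 0, -1], [0, 0, 0, 0, 0, 0, -1], [0, 0, 0, 0, 0, 0, -1], [0, 0, 0, 0, 0, 0, -1], [0, 0, 0, 0, 0, 0, -1]]]}}

```text
time: 17.17
tcp_pos: [0.5806, 0.2261, 0.1933]
tool_rot: [-0.166, 0.726, 0.651, -0.148]
ft_force: [0.8, 0.8, 2.2]
grip_width: 0.0188
finger_force: 30.0
```

{"api": "carry_out", "payload": {"targets": [[[0, 0, 0, 0, 0, 0, -1], [0, 0, 0, 0, 0, 0, -1], [0, 0, 0, 0, 0, 0, -1], [0, 0, 0, 0, 0, 0, -1], [0, 0, 0, 0, 0, 0, -1]]]}}

```text
time: 17.58
tcp_pos: [0.5806, 0.2261, 0.1933]
tool_rot: [-0.166, 0.726, 0.651, -0.147]
ft_force: [3.2, -0.3, 4.8]
grip_width: 0.0192
finger_force: 30.0
```

```bash
python3 - <<'E'
from h import *
save('side','s8',(200,200,340,340),4)
E
```

```text
(no output)
```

View pics/s8.png

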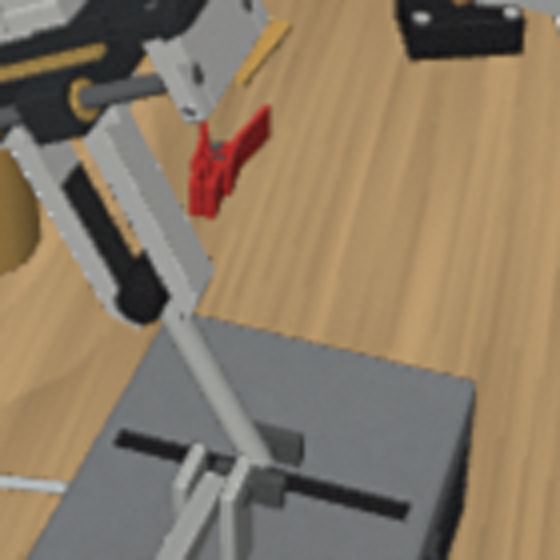

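The handle is held between the fingers, aligned with the stem. I'm pulling along the arc, turning with the lever.

{"api": "carry_out", "payload": {"targets": [[[0, -0.368, 0.02, -1, 0, 0, -1], [0, -0.368, 0.02, -1, 0, 0, -1], [0, -0.368, 0.02, -1, 0, 0, -1], [0, -0.368, 0.02, -1, 0, 0, -1], [0, -0.368, 0.02, -1, 0, 0, -1]]]}}

```text
time: 18.05
tcp_pos: [0.5279, 0.2313, 0.1987]
tool_rot: [0.03, 0.745, 0.666, 0.026]
ft_force: [9.9, 1.5, -16.7]
grip_width: 0.0191
finger_force: 30.0
```

{"api": "carry_out", "payload": {"targets": [[[0, -0.368, 0.02, -1, 0, 0, -1], [0, -0.368, 0.02, -1, 0, 0, -1], [0, -0.368, 0.02, -1, 0, 0, -1], [0, -0.368, 0.02, -1, 0, 0, -1], [0, 0, 0, 0, 0, 0, -1]]]}}

```text
time: 18.47
tcp_pos: [0.4827, 0.235, 0.184]
tool_rot: [0.185, 0.72, 0.649, 0.163]
ft_force: [20.9, -1.2, -18.8]
grip_width: 0.0191
finger_force: 30.0
```

```bash
python3 - <<'E'
from h import *
o=env.observe();p=o['tcp_pos']-[.5353,.2326,.098];x=p[0]*.994-p[1]*.11
print(o['time'],o['tcp_pos'],x,np.hypot(x,p[2]),.447-np.arctan2(x,p[2]),o['ft_force'],o['finger_force'],o['joints'])
E
```

```text
18.4667 [0.4826613  0.23504949 0.18402913] -0.05259230886642404 0.10083135127820309 0.9957098029260398 [ 20.94893079  -1.22965273 -18.83457223] 30.002401471138 [ 0.52215092 -0.19302735  1.80392031 -0.31910903  1.13806871  0.70201701]
```

{"api": "carry_out", "payload": {"targets": [[[0, 0, 0.05, 0, 0, 0, -1], [0, -0.05, 0.03, 0, 0, 0, -1], [0, 0, 0, 0, 0, 0, -1], [0, 0, 0, 0, 0, 0, -1], [0, 0, 0, 0, 0, 0, -1]]]}}

```text
time: 18.88
tcp_pos: [0.4847, 0.2348, 0.185]
tool_rot: [0.183, 0.722, 0.647, 0.161]
ft_force: [8.9, -3.3, -5.2]
grip_width: 0.0191
finger_force: 30.0
```

{"api": "carry_out", "payload": {"targets": [[[0, 0, 0, 0, 0, 0, -1], [0, 0, 0, 0, 0, 0, -1], [0, 0, 0, 0, 0, 0, -1], [0, 0, 0, 0, 0, 0, -1], [0, 0, 0, 0, 0, 0, -1]]]}}

```text
time: 19.3
tcp_pos: [0.4847, 0.2348, 0.1851]
tool_rot: [0.183, 0.722, 0.647, 0.161]
ft_force: [8.5, -3.5, -5.2]
grip_width: 0.0192
finger_force: 30.0
```

{"api": "carry_out", "payload": {"targets": [[[0, -0.1, 0, -0.3, 0, 0, -1], [0, 0, 0, 0, 0, 0, -1], [0, 0, 0, 0, 0, 0, -1], [0, 0, 0, 0, 0, 0, -1], [0, 0, 0, 0, 0, 0, -1]]]}}

```text
time: 19.72
tcp_pos: [0.4826, 0.235, 0.1841]
tool_rot: [0.195, 0.719, 0.644, 0.171]
ft_force: [10.3, -3.1, -5.6]
grip_width: 0.0195
finger_force: 30.0
```

{"api": "carry_out", "payload": {"targets": [[[0, 0, 0, 0, 0, 0, -1], [0, 0, 0, 0, 0, 0, -1], [0, 0, 0, 0, 0, 0, -1], [0, 0, 0, 0, 0, 0, -1], [0, 0, 0, 0, 0, 0, -1]]]}}

```text
time: 20.13
tcp_pos: [0.4827, 0.2349, 0.184]
tool_rot: [0.195, 0.719, 0.644, 0.171]
ft_force: [10.7, -3.4, -6.2]
grip_width: 0.0194
finger_force: 30.0
```

```bash
python3 -c "
from rig import env
print(env.hand_in())"
```

```text
the job is handed in; nothing more can be done
None
```

I handed the job in with the clip on the stud, the catch flipped over and the lever held at about 0.97 rad by pose and force readings (no verdict was returned); I viewed 12 pictures, over the limit of 10.

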